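# Close the board jig with its hold-down plate

## Task

Lay the board carrier flat in the nest of the jig and let go of it, then lock it in with the hold-down plate: tilt the plate's oblong eye past the wide head of the stud, then level the plate so that it lies flat on its seats, with the eye under the stud's head and the hole at its other end down over the plain pin. Let go of it and leave the other things on the bench where they are.

Things in the scene. Friction and masses are not known exactly. Their poses are not given: they have to be found in the camera images.
- plate_lug (a point): Hold-down plate, loose, aluminium, 190 (x) x 44 x 6 mm, 0.22 kg, with an upright grip lug. Point: the lug's centre, 25 mm above the plate's underside, 12 mm to +x of the plate's centre. Lug 60 long (x), 8 thick (y), from 6 to 44 mm above the underside. x runs along the plate from eye end to hole end, z up out of it. Starts flat on the bench, lug up.
- plate_eye (a point): Centre of the plate's oblong eye, 3 mm above the underside (half the thickness), 71 mm to -x of the lug's centre. The eye goes right through, 48 long (x) by 28 wide; a 12 mm bar is left at the plate's end and 8 mm strips at the sides. Same axes as plate_lug.
- plate_hole (a point): Centre of the plate's round through hole, 18 mm diameter, 3 mm above the underside, 63 mm to +x of the lug's centre and 134 mm from the eye's centre. Same axes as plate_lug.
- carrier_mid (a point): Board carrier: loose aluminium block 70 (x) x 56 (y) x 18 (z) mm, 0.15 kg, a dark circuit board on top; point at its centre, half-way up. Starts flat on the bench, board up. Half a turn makes no difference.
- stud_seat (a point): Stud of the jig, on its axis at seat level, 32 mm above the bench. The jig is fixed: dark steel base 230 (x) x 124 x 12 mm. The seat is the top of a shoulder block 20 (x) x 46 (y) mm, 20 mm above the base's top; here the plate comes to rest. Above it a round shank of 18 mm diameter, 18 mm high, carries the head. x points from the stud to the pin, z up.
- stud_head (a point): Centre of the stud's head, 24 mm above stud_seat: a bar with round ends 62 long (x) x 20 wide x 12 thick, underside 18 mm above the seat. Longer than the eye: a level plate cannot pass. Tilted some 35 degrees, hole end up, the eye's end bar slips under the head's -x end till it meets the shank (touch it: little play), then the plate swings down past the +x end. Same axes.
- pin_seat (a point): Plain locating pin on the jig, 134 mm to +x of the stud: point on its axis at seat level (32 mm above the bench), on a round shoulder of 28 mm diameter where the plate comes to rest. The pin is 12 mm in diameter and stands 12 mm above the seat, its top 5 mm tapering to 6 mm. Same axes as stud_seat.
- nest (a point): Nest for the carrier on the jig, 76 mm to +x of the stud: centre of its floor (the base's top, 12 mm above the bench). 76 (x) x 62 (y) mm inside, between curbs 6 mm high at its corners; the middle 48 mm of its two long sides is open for fingers. The carrier's top then lies 2 mm below seat level. Same axes as stud_seat.
- spool: Bystander, to be left alone: copper-coloured wire spool, 52 across, 30 high, standing on its flange; origin at its underside.
- flux_jar: Bystander, to be left alone: small closed green jar, 48 across, 45 high; origin at its underside.
- dish: Bystander, to be left alone: flat green plastic dish, 100 across, 16 high; origin at its underside.
- screwdriver: Bystander, to be left alone: screwdriver with an orange handle, 170 long, lying; origin at its underside.
- spare_strip: Bystander, to be left alone: plain aluminium strip 150 x 44 x 6 with no eye and no lug; origin at its underside.
- tweezers: Bystander, to be left alone: steel tweezers, 136 long, lying; origin at its underside.
- cap_cup: Bystander, to be left alone: small open white plastic cup, 56 across, 30 high; origin at its underside.
Things that resemble listed ones, but are neither listed nor needed, are in the scene too. Of the things that look like the part that bears carrier_mid, take the one that is farthest to the robot's left at the start.

How it is judged:
On the way, in this order (a step that is already met when the one before it is completed fails the run):
1. the carrier lies flat in the nest, let go (x of carrier_mid in the frame of nest between -0.006 and 0.006 m and y of carrier_mid in the frame of nest between -0.006 and 0.006 m and z of carrier_mid in the frame of nest between 0.006 and 0.012 m and angle between carrier_mid's own z axis and vertical below 0.06 rad and angle between the x axis of carrier_mid and the x axis of nest, either way round below 0.2 rad and contact force between the fingers and carrier below 0.3 N), for 0.2 s.
2. the plate lies level on its seats, its eye under the stud's head and its hole over the pin (horizontal distance between plate_eye and stud_seat below 0.007 m and horizontal distance between plate_hole and pin_seat below 0.006 m and z of plate_eye in the frame of stud_seat between 0 and 0.006 m and z of plate_hole in the frame of pin_seat between 0 and 0.006 m and angle between plate_lug's own z axis and vertical below 0.05 rad), for 0.2 s.
At the end, for the whole second after the job is handed in: Carrier flat in the nest (centre within 6 mm in x and y, 3 mm in height, 0.2 rad in yaw); plate at rest, level within 0.05 rad, on both seats within 3 mm in height, its eye round the shank under the stud's head (within 7 mm) and its hole over the pin (within 6 mm) (all of step 2 and x of carrier_mid in the frame of nest between -0.006 and 0.006 m and y of carrier_mid in the frame of nest between -0.006 and 0.006 m and z of carrier_mid in the frame of nest between 0.006 and 0.012 m and angle between carrier_mid's own z axis and vertical below 0.06 rad and angle between the x axis of carrier_mid and the x axis of nest, either way round below 0.2 rad and linear speed of each of plate, carrier below 0.02 m/s); the robot touches nothing.
It fails at once if a bystander is shifted by more than 30 mm (distance of any of spool, flux_jar, dish, screwdriver, spare_strip, tweezers, cap_cup from where it was at the start of the episode above 0.03 m).
It also fails if it takes over 64 s, if anything falls off the work surface, if the arm or the gripper's body presses on something with over 40 N, if the wrist force passes 120 N, or if a joint passes its speed limit or range.

## Robot

A 7-joint arm with a two-finger parallel gripper is mounted at the origin on the work surface. World frame = base frame: x ahead of the robot, y to its left, z up, the work surface at z = 0. Lengths are in m, angles in rad, forces in N, time in s.
With the tool pointing down it reaches from about 0.4 to 0.875 m from the base axis. Payload 19.3 kg.
Tool frame: the origin (TCP) lies at the very end of the fingers, on their centre line; the grasp point (between the pads) lies 19 mm behind it; z points along the fingers, y is the line along which they close (so a half turn about z gives the same grasp; the last joint's range is limited). The gripper opens to 85 mm and grips with 20 to 120 N. Pads are 22 mm wide; open, the fingers measure 114 mm over their backs; the gripper's body (76 mm by 85 mm) begins 54 mm behind the grasp point. The pads swing forward as they close: fully open they stand 13 mm farther back than shut.
Start: joints at [1.125, 0.521, -0.036, 1.599, 0.021, 1.021, -0.113], TCP at [0.229, -0.581, 0.231] pointing down, gripper open.
Joint ranges: [-2.91, 2.91], [-0.3, 2.13], [-1.5, 1.42], [0.17, 2.43], [-1.26, 4.41], [0.16, 1.93], [-2.52, 2.52]. Speed limits (rad/s): [1.89, 1.89, 2.39, 2.39, 3.01, 3.01, 3.01].

## Interface

Orientations are given as [roll, pitch, yaw] about the fixed x, y, z axes, in that order (R = Rz(yaw) Ry(pitch) Rx(roll)).
In Python, from workcell import bot gives the robot as it stands.
- The arm moves only by the tool jog_arm, never from a script. Its argument "motion" is a list of rows, each a list of 5 numbers: the shift along the tool's x, y, z scaled (see below), then the turn about the tool's z scaled (see below), then the opening, from 0 (shut) to 1 (fully open). A call has 1 to 12 rows; each row shifts and turns the commanded pose from where the row before left it, along the tool's axes as they then stand; what a row does not reach is not made up. The controller multiplies each number of a shift by 30 mm and each number of a turn by 0.08 rad. A row lasts 1/10 s, in which the tool goes at most 50 mm and 8.59 degrees, less where a joint would pass 70% of its speed; a pose out of reach is approached as far as the arm can. A call with a number of a shift or a turn outside -1 to 1 is refused whole. A call with a gripper value outside its range is refused whole. The fingers move at their own pace and stop on an object; "newtons" is the grip in N (left out, the last holds). Time passes only in rows, so rows that do not move let the fingers close. It gives the time, the measured TCP pose, the force, the opening and the grip force at its end, in the units of the state.
- bot.observe(): the state, without advancing time (a new reading comes with each control period).
- bot.grab_frame(name): name is "scene" or "top" or "wrist"; returns a dict with "pixels" (480x640x3 uint8, red, green, blue), "fovy" (degrees; the focal length in pixels is half the picture's height over the tangent of half this angle, whatever the lens; pixels are square), "cx", "cy" (the principal point, pixels), "k1" (the pictures are not rectified: a ray, as slopes to the right and down, at radius r is drawn at 1 + k1 r^2 times it, then the intrinsics apply), "rvec" (rotation vector, rad) and "tvec" (3), from world to camera coordinates, as OpenCV has them; the wrist camera has in their place "mount" (4x4, takes a point from camera to tool coordinates, whose origin is the TCP and whose axes are the flange's). Camera axes: x right, y down, z forward; pixel columns grow to the right and rows downward; lengths in m; the calibration is good to about 2 mm. A picture is of the moment at which its call begins: read the wrist's pose just before it. There is no depth.
- bot.job_done(): hands the job in; it is judged then, once.
The state is a dict: "clock": time; "qpos": joint angles; "qd": joint speeds; "joint_efforts": joint torques, N m; "position": TCP position; "tool_rot": TCP orientation; "force": force on the tool from outside, world axes, zero at the start; "moment": the same for the moment, N m; "grip_width": finger opening in m; "finger_force": force on a finger pad.
Only numpy, scipy, OpenCV 4.12 (cv2) and the standard library are available. Lean on these libraries where they do the work, as an engineer would, in place of code of your own. Each camera call takes 0.05 s, during which the arm holds its last target. There are 200 camera calls.

## Working session

There is one attempt and no reset: what is moved stays moved. The work goes in short steps, Python scripts to look and compute and a tool call to move; the robot and the scene stay as the last step left them, time stands still between calls to the robot, and variables do not carry over. Pictures are saved under pics/ and viewed, at most 10 in all, crops included, and the job is handed in when it is done.

Besides the shell and the picture viewer there is one more tool, called after ">>>" by a JSON object that holds its "api" and its "payload". jog_arm: Moves the arm, as the interface text tells. Shifts and turns lie within -1 to 1; 1 stands for 30 mm of shift or 0.08 rad of turn. Its arguments: {"type":"object","properties":{"motion":{"type":"array","items":{"type":"array","items":{"type":"number"}}},"newtons":{"type":"number"}},"required":["motion"]}

```bash
ls; mkdir -p pics; cat > h.py <<'E'
import numpy as np, cv2
from workcell import bot
from scipy.spatial.transform import Rotation as R
def snap(name):
    s=bot.observe(); f=bot.grab_frame(name)
    h,w=f["pixels"].shape[:2]; fl=h/2/np.tan(np.radians(f["fovy"])/2)
    f["K"]=np.array([[fl,0,f["cx"]],[0,fl,f["cy"]],[0,0,1]]); f["D"]=np.array([f["k1"],0,0,0,0.])
    if "mount" in f:
        T=np.eye(4); T[:3,:3]=R.from_euler("xyz",s["tool_rot"]).as_matrix(); T[:3,3]=s["position"]
        C=T@np.array(f["mount"]); f["Rc"]=C[:3,:3]; f["o"]=C[:3,3]
    else:
        M=cv2.Rodrigues(np.array(f["rvec"],float))[0]; f["Rc"]=M.T; f["o"]=-M.T@np.array(f["tvec"],float).ravel()
    return f
def rays(f,px):
    u=cv2.undistortPoints(np.array(px,float).reshape(-1,1,2),f["K"],f["D"]).reshape(-1,2)
    return np.c_[u,np.ones(len(u))]@f["Rc"].T
def plane(f,px,z):
    d=rays(f,px); return f["o"]+d*((z-f["o"][2])/d[:,2])[:,None]
def proj(f,P):
    rv=cv2.Rodrigues(f["Rc"].T)[0]; return cv2.projectPoints(np.array(P,float).reshape(-1,1,3),rv,-f["Rc"].T@f["o"],f["K"],f["D"])[0].reshape(-1,2)
def save(im,n): cv2.imwrite("pics/"+n,im[:,:,::-1])
E
python3 - <<'E'
from h import *
import pickle
print(bot.observe())
for n in("top","scene"):
    f=snap(n); save(f["pixels"],n+"0.png"); pickle.dump(f,open(n+"0.pkl","wb")); print(n,f["o"],f["Rc"][:,2],f["fovy"],f["k1"])
E
```

```text
pics
{'clock': 0.0, 'qpos': array([ 1.12483457,  0.52203448, -0.03631169,  1.59996959,  0.02118689,
        1.02109409, -0.11280659]), 'qd': array([ 9.95546727e-05, -9.70588658e-04, -3.21051184e-05, -9.09295918e-04,
        1.07076810e-03, -1.54889831e-03,  7.47532321e-04]), 'joint_efforts': array([ 5.07363748e-04, -9.27119064e+01,  1.97984509e+00, -3.69944322e+01,
        1.77132612e-02,  8.25872499e-03, -1.27956368e-04]), 'position': array([ 0.22920784, -0.58111026,  0.2307269 ]), 'tool_rot': array([-3.14047419e+00,  7.56036585e-05,  3.75724060e-01]), 'force': array([-0.54468015, -0.90945499,  0.10026254]), 'moment': array([ 0.0520448 , -0.03629193,  0.03133679]), 'finger_force': 0.0, 'grip_width': 0.08543369012515926}
top [ 0.4122152  -0.01521501  1.24022325] [ 0.07805815  0.0064272  -0.99692809] 56.38011381778934 0.033138141144956265
scene [1.13576827 0.02324749 1.08439354] [-0.52433531 -0.02436263 -0.85116329] 50.344896752722036 -0.11346779421053946
```

View pics/top0.png

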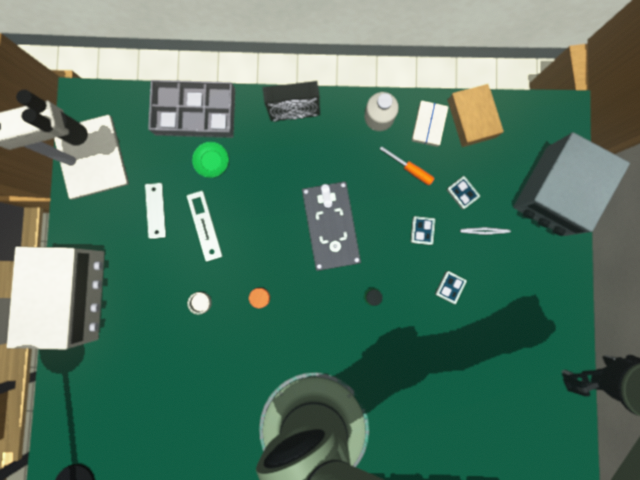

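View pics/scene0.png

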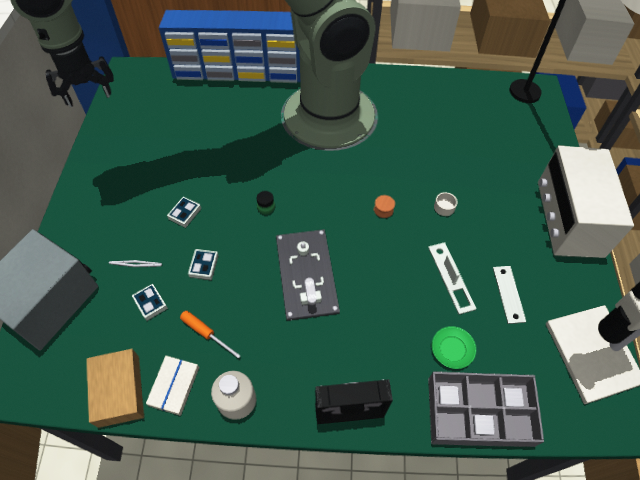

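Top view: carrier look-alikes at (423,230), (464,192) and (452,288), all right of the base. The farthest to the robot's left is (423,230). The jig is at (330,225) with its stud far from the robot (326,196) and pin near (335,246). The plate with eye and lug is at (204,226), eye end far. The spare strip is at (155,210).

```bash
cat > m.py <<'E'
from h import *
import pickle
def comp(mask,pt):
    n,l,st,c=cv2.connectedComponentsWithStats(mask.astype(np.uint8))
    ys,xs=np.nonzero(l); i=np.argmin((xs-pt[0])**2+(ys-pt[1])**2); k=l[ys[i],xs[i]]
    return (l==k).astype(np.uint8)
def rect(f,m,z):
    c=max(cv2.findContours(m,cv2.RETR_EXTERNAL,cv2.CHAIN_APPROX_NONE)[0],key=len)
    P=plane(f,c.reshape(-1,2),z)[:,:2]
    r=cv2.minAreaRect((P*1000).astype(np.float32)); b=cv2.boxPoints(r)
    e=b[1]-b[0],b[2]-b[1]; L=max(e,key=np.linalg.norm); 
    return np.array(r[0])/1000,sorted(r[1]),np.degrees(np.arctan2(L[1],L[0]))%180
E
python3 - <<'E'
from m import *
T=pickle.load(open("top0.pkl","rb"));S=pickle.load(open("scene0.pkl","rb"))
for f,q in((T,dict(car=(423,230),c2=(464,192),c3=(452,288),plate=(200,235),strip=(155,210),jig=(310,215))),(S,dict(car=(203,263),c2=(150,300),c3=(183,210),plate=(440,265),strip=(509,294),jig=(290,290)))):
    hsv=cv2.cvtColor(f["pixels"],cv2.COLOR_RGB2HSV); fg=(hsv[...,1]<110)
    for n,p in q.items():
        z={'c':.018,'p':.006,'s':.006,'j':.012}[n[0]]
        m=comp(fg,p); m=cv2.morphologyEx(m,cv2.MORPH_CLOSE,np.ones((5,5))); print(n,m.sum(),*rect(f,m,z))
print("stud/pin top", plane(T,[(326,196)],.062),plane(T,[(335,246)],.044), "scene",plane(S,[(311,285)],.062),plane(S,[(303,245)],.044))
i=T["pixels"]; a=cv2.resize(i[170:310,290:490],(800,560),interpolation=2)
save(a,"crop1.png")
E
```

```text
car 522 [ 0.53831323 -0.28161652] [63.511024475097656, 76.89761352539062] 175.30591
c2 669 [ 0.64555994 -0.39148706] [65.85537719726562, 77.58855438232422] 38.93063
c3 573 [ 0.38586835 -0.35883777] [64.29959869384766, 75.35438537597656] 154.8836
plate 1251 [0.53634991 0.32049142] [52.30253219604492, 197.72622680664062] 18.83433
strip 1055 [0.57512518 0.45784848] [51.632835388183594, 156.81349182128906] 6.8624544
jig 3823 [ 0.54697498 -0.03025183] [125.98867797851562, 235.53155517578125] 11.628849
car 542 [ 0.54532251 -0.28290717] [63.31085205078125, 80.91844177246094] 175.1825
c2 583 [ 0.6525321  -0.39236755] [58.24307632446289, 81.96479034423828] 39.139145
c3 507 [ 0.39314435 -0.35891446] [68.1065444946289, 79.97261047363281] 154.50002
plate 1266 [0.53919403 0.31800912] [49.4930419921875, 194.46099853515625] 18.938463
strip 1107 [0.57831738 0.45461264] [48.35868835449219, 152.86679077148438] 7.122072
jig 4480 [ 0.55056464 -0.03256704] [124.49952697753906, 234.99154663085938] 11.563536
stud/pin top [[ 0.61776673 -0.01527552  0.062     ]] [[ 0.48641336 -0.04288243  0.044     ]] scene [[ 0.60976101 -0.01668683  0.062     ]] [[ 0.49419786 -0.04318281  0.044     ]]
```

View pics/crop1.png

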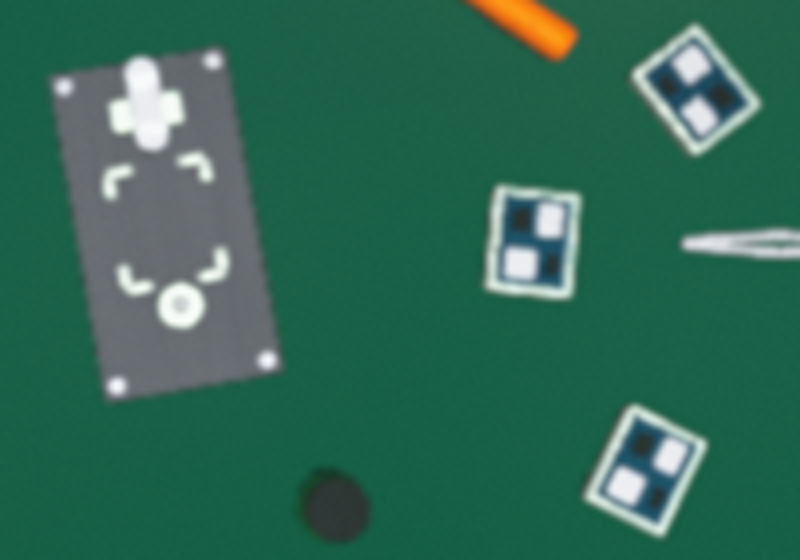

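Crop: the chosen carrier at top px (423,230) has a clear surround. Its two look-alikes lie right of it. The jig x axis (stud to pin) runs toward the robot, and the head bar lies along it. The estimates agree between the two views to about 7 mm. I'll go above the carrier and look with the wrist camera.

```bash
cat > go.py <<'E'
import sys
from h import *
def go(x,y,z,yaw):
    s=bot.observe(); p=s["position"]; t=R.from_euler("xyz",s["tool_rot"]).as_matrix()
    y0=s["tool_rot"][2]; M=R.from_euler("xyz",[np.pi,0,yaw]).as_matrix()
    d=M.T@(np.array([x,y,z])-p)/.03; tu=-((yaw-y0+np.pi)%(2*np.pi)-np.pi)/.08
    print("after-turn shift units",d.round(2),"turn units",round(tu,2),"pos",p.round(4),"rot",s["tool_rot"].round(3),"t",round(s["clock"],2),"F",s["force"].round(1),"w",round(s["grip_width"],4),"ff",round(s["finger_force"],1))
if __name__=="__main__": go(*map(float,sys.argv[1:]))
E
python3 go.py .541 -.282 .16 -.084
```

```text
after-turn shift units [  9.52 -10.81   2.36] turn units 5.75 pos [ 0.2292 -0.5811  0.2308] rot [-3.141  0.     0.376] t 0.1 F [-0.  -0.1 -0. ] w 0.0854 ff 0.0
```

>>> {"api": "jog_arm", "payload": {"motion": [[0,0,0,0.96,1],[0,0,0,0.96,1],[0,0,0,0.96,1],[0,0,0,0.96,1],[0,0,0,0.96,1],[0,0,0,0.95,1]]}}

```text
clock: 0.7
position: [0.2293, -0.5812, 0.2309]
tool_rot: [-3.141, 0.0, -0.087]
force: [0.1, -0.1, -0.0]
grip_width: 0.0855
finger_force: 0.0
```

>>> {"api": "jog_arm", "payload": {"motion": [[0.4,-0.5,0,0,1],[0.95,-1,0.2,0,1],[0.95,-1,0.3,0,1],[0.95,-1,0.3,0,1],[0.95,-1,0.3,0,1],[0.95,-1,0.3,0,1],[0.95,-1,0.3,0,1],[0.95,-1,0.3,0,1],[0.95,-1,0.3,0,1],[0.95,-1,0,0,1],[0.55,-1,0,0,1],[0,-0.3,0,0,1]]}}

```text
clock: 1.9
position: [0.5431, -0.2783, 0.1616]
tool_rot: [-3.14, -0.0, -0.079]
force: [-0.9, 0.1, -0.4]
grip_width: 0.0856
finger_force: 0.0
```

```bash
python3 - <<'E'
from m import *
from go import go
go(.541,-.282,.16,-.084)
f=snap("wrist"); save(f["pixels"],"w1.png"); pickle.dump(f,open("w1.pkl","wb"))
print(f["o"],f["Rc"][:,2],proj(f,[[.541,-.282,.018]]))
E
```

```text
after-turn shift units [-0.06  0.13  0.05] turn units 0.06 pos [ 0.5431 -0.2783  0.1616] rot [-3.14  -0.    -0.079] t 1.9 F [-0.9  0.1 -0.4] w 0.0856 ff 0.0
[ 0.62480767 -0.28346554  0.30541846] [-0.32038011  0.02666704 -0.94691365] [[324.27769007 226.72838447]]
```

View pics/w1.png

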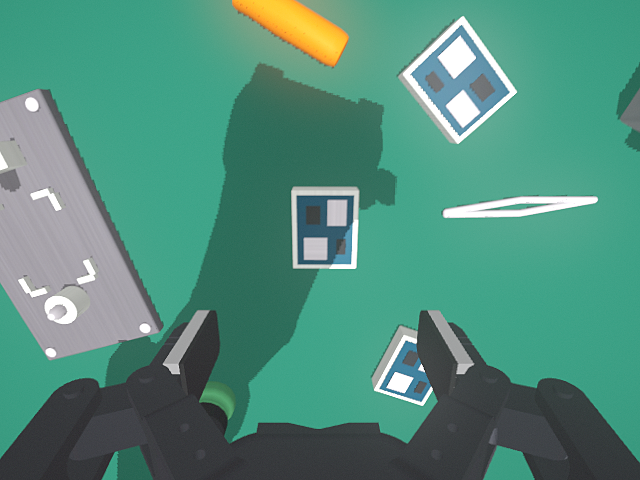

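Wrist view: the carrier is at (325,230), with its top face about (294..357, 194..268). The fingers straddle its axis. The jig is at left with its pin at (60,310).

```bash
python3 - <<'E'
from m import *
from go import go
f=pickle.load(open("w1.pkl","rb"))
P=plane(f,[(295,195),(357,194),(357,268),(293,268)],.018); print(P.round(4),P.mean(0), np.linalg.norm(P[0]-P[3]),np.linalg.norm(P[0]-P[1]))
hsv=cv2.cvtColor(f["pixels"],cv2.COLOR_RGB2HSV); m=((hsv[...,1]<45)&(hsv[...,2]>110)) ; m=comp(m,(295,230)); 
print(m.sum(),rect(f,m,.018))
c=P.mean(0); go(c[0],c[1],0.0,-.084)
E
```

```text
[[ 0.5703 -0.2598  0.018 ]
 [ 0.567  -0.3112  0.018 ]
 [ 0.5005 -0.3082  0.018 ]
 [ 0.505  -0.2514  0.018 ]] [ 0.53572221 -0.28264277  0.018     ] 0.06582163118681178 0.05152337347422427
1709 (array([ 0.5392804 , -0.28208655]), [57.0537109375, 73.28020477294922], np.float32(175.305))
after-turn shift units [-0.19  0.15  5.39] turn units 0.05 pos [ 0.5419 -0.2788  0.1617] rot [-3.14e+00  1.00e-03 -8.00e-02] t 1.95 F [0.9 1.7 0.1] w 0.0852 ff 0.0
```

>>> {"api": "jog_arm", "payload": {"motion": [[-0.13,0.12,0.5,0.05,1],[0,0,1,0,1],[0,0,1,0,1],[0,0,1,0,1],[0,0,0.8,0,1],[0,0,0.5,0,1],[0,0,0.3,0,1],[0,0,0.2,0,1],[0,0,0,0,0.5],[0,0,0,0,0.4],[0,0,0,0,0.4],[0,0,0,0,0.4]], "newtons": 40}}

```text
clock: 3.15
position: [0.5368, -0.286, 0.0044]
tool_rot: [3.141, -0.001, -0.088]
force: [-2.4, 0.6, 7.0]
grip_width: 0.055
finger_force: 42.8
```

>>> {"api": "jog_arm", "payload": {"motion": [[0,0,-0.4,0,0.4],[0,0,-1,0,0.4],[0,0,-1,0,0.4],[0,0,-1,0,0.4],[0,0,-1,0,0.4],[0,0,-0.6,0,0.4],[0,0,0,-0.9,0.4],[0,0,0,-0.9,0.4],[0,0,0,-0.9,0.4],[0,0,0,-0.9,0.4]]}}

```text
clock: 4.15
position: [0.5365, -0.2858, 0.1546]
tool_rot: [3.141, -0.001, 0.203]
force: [-0.5, -0.3, -0.9]
grip_width: 0.055
finger_force: 42.9
```

```bash
python3 go.py .542 -.0313 .15 .203
```

```text
after-turn shift units [ 1.89 -8.27  0.15] turn units -0.0 pos [ 0.5365 -0.2858  0.1546] rot [ 3.141e+00 -1.000e-03  2.030e-01] t 4.15 F [-0.5 -0.3 -0.9] w 0.055 ff 42.9
```

>>> {"api": "jog_arm", "payload": {"motion": [[0.2,-0.5,0,0,0.4],[0.2,-1,0,0,0.4],[0.2,-1,0,0,0.4],[0.2,-1,0,0,0.4],[0.2,-1,0,0,0.4],[0.2,-1,0,0,0.4],[0.2,-1,0,0,0.4],[0.2,-1,0,0,0.4],[0.2,-0.5,0,0,0.4],[0.1,-0.27,0,0,0.4],[0,0,0,0,0.4]]}}

```text
clock: 5.25
position: [0.5432, -0.03, 0.1538]
tool_rot: [-3.141, -0.001, 0.201]
force: [-1.1, -0.8, -1.4]
grip_width: 0.0548
finger_force: 42.9
```

```bash
python3 - <<'E'
from m import *
from go import go
go(.542,-.0313,.15,.203)
f=snap("wrist"); save(f["pixels"],"w2.png"); pickle.dump(f,open("w2.pkl","wb"))
print(f["o"]); print(proj(f,[[.6165,-.016,.062],[.486,-.043,.044],[.542,-.0313,.012]]))
E
```

```text
after-turn shift units [-0.05  0.04  0.13] turn units -0.03 pos [ 0.5432 -0.03    0.1538] rot [-3.141e+00 -1.000e-03  2.010e-01] t 5.25 F [-1.1 -0.8 -1.4] w 0.0548 ff 42.9
[ 0.62342509 -0.01185319  0.29758212]
[[321.75970128 136.26019437]
 [321.60900846 305.64612802]
 [321.02287228 227.42303281]]
```

View pics/w2.png

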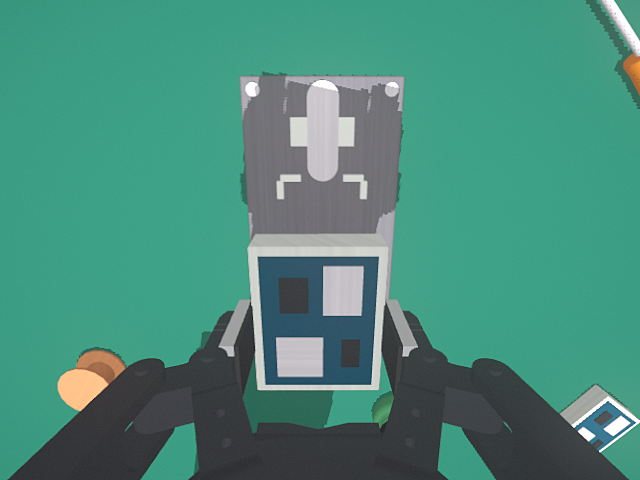

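Wrist view: the carrier is held, with top corners (249,247), (387,248), (379,389), (258,389). The head bar runs from (323,80) to (323,181), and the far curbs' outer corners are at (277,175) and (367,175).

```bash
python3 - <<'E'
from m import *
f=pickle.load(open("w2.pkl","rb"))
C=plane(f,[(249,247),(387,248),(379,389),(258,389)],.1674);c=C.mean(0)
print("car",c.round(4),[np.linalg.norm(C[i]-C[i-1]).round(4) for i in range(4)],"yaw",[np.arctan2(*(C[a]-C[b])[[1,0]]).round(3) for a,b in((0,3),(1,2))])
H=plane(f,[(323,80),(323,181)],.062);print("head",H.round(4),H.mean(0).round(4),np.linalg.norm(H[0]-H[1]))
S=plane(f,[(290,118),(354,117),(355,147),(290,147)],.032);print("block",S.mean(0).round(4),np.linalg.norm(S[0]-S[1]),np.linalg.norm(S[0]-S[3]),"yaw",np.arctan2(*(S[0]-S[1])[[1,0]])-np.pi/2)
B=plane(f,[(240,76),(404,77)],.012);print("base",B.round(4),np.linalg.norm(B[0]-B[1]),"yaw",np.arctan2(*(B[0]-B[1])[[1,0]])-np.pi/2)
K=plane(f,[(277,175),(367,175)],.018);print("curb",K.round(4),np.linalg.norm(K[0]-K[1]),K.mean(0))
for st in(H.mean(0),S.mean(0)): print("nest",(st[:2]+.076*np.array([-np.cos(.203),-np.sin(.203)])).round(4))
E
```

```text
car [ 0.5441 -0.0282  0.1674] [np.float64(0.0695), np.float64(0.0546), np.float64(0.0691), np.float64(0.0558)] yaw [np.float64(0.195), np.float64(0.211)]
head [[ 0.6494 -0.01    0.062 ]
 [ 0.5884 -0.0227  0.062 ]] [ 0.6189 -0.0163  0.062 ] 0.0622778060146399
block [ 0.6183 -0.0163  0.032 ] 0.04594371375818518 0.02019311811515103 yaw 0.21474066995373464
base [[ 0.6453  0.0517  0.012 ]
 [ 0.669  -0.0685  0.012 ]] 0.12250931304054466 yaw 0.19447798338245903
curb [[ 0.5792  0.0121  0.018 ]
 [ 0.5934 -0.058   0.018 ]] 0.07148826170174855 [ 0.58634039 -0.02292685  0.018     ]
nest [ 0.5444 -0.0317]
nest [ 0.5439 -0.0317]
```

>>> {"api": "jog_arm", "payload": {"motion": [[-0.02,0.11,0.4,-0.02,0.4],[0,0,0.9,0,0.4],[0,0,0.9,0,0.4],[0,0,0.8,0,0.4],[0,0,0.6,0,0.4],[0,0,0.4,0,0.4],[0,0,0.25,0,0.4],[0,0,0.15,0,0.4],[0,0,0.1,0,0.4],[0,0,0,0,0.4]]}}

```text
clock: 6.3
position: [0.5433, -0.0347, 0.0184]
tool_rot: [3.142, -0.0, 0.201]
force: [-0.6, 0.1, -1.0]
grip_width: 0.0549
finger_force: 42.9
```

>>> {"api": "jog_arm", "payload": {"motion": [[0,-0.04,0.04,0,0.4],[0,0,0.03,0,0.4],[0,0,0.02,0,0.4],[0,0,0,0,0.4]]}}

```text
clock: 6.7
position: [0.5431, -0.0333, 0.0163]
tool_rot: [3.142, -0.001, 0.202]
force: [-3.5, 0.7, 13.2]
grip_width: 0.0549
finger_force: 44.4
```

>>> {"api": "jog_arm", "payload": {"motion": [[0,0,-0.02,0,0.6],[0,0,0,0,0.85],[0,0,0,0,1],[0,0,0,0,1],[0,0,-0.3,0,1],[0,0,-1,0,1],[0,0,-1,0,1],[0,0,-1,0,1],[0,0,-1,0,1],[0,0,0,0,1]]}}

```text
clock: 7.7
position: [0.5447, -0.0336, 0.1494]
tool_rot: [3.141, -0.006, 0.201]
force: [-0.1, 1.2, -0.3]
grip_width: 0.0853
finger_force: 0.0
```

```bash
python3 - <<'E'
from m import *
from go import go
go(.5364,.3192,.16,.33)
f=snap("wrist"); save(f["pixels"],"w3.png"); pickle.dump(f,open("w3.pkl","wb"))
E
```

```text
after-turn shift units [  3.55 -11.21  -0.35] turn units -1.61 pos [ 0.5447 -0.0336  0.1494] rot [ 3.141 -0.006  0.201] t 7.7 F [-0.1  1.2 -0.3] w 0.0853 ff 0.0
```

View pics/w3.png

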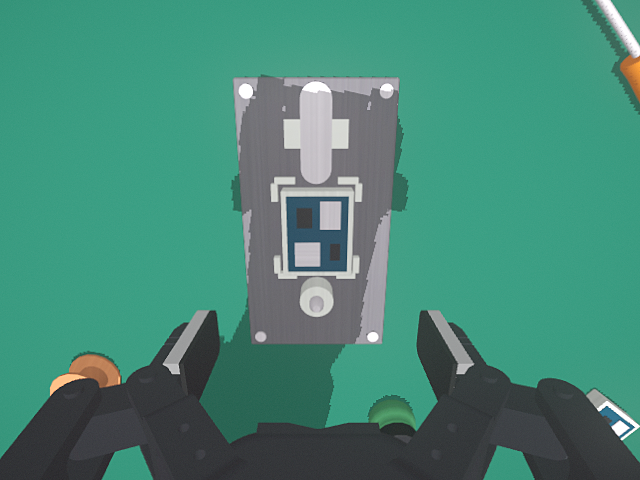

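Wrist view: the carrier sits inside all four curbs at (318,233). The pin top is at (316,302) and the head centre at (316,131). Next, above the plate.

>>> {"api": "jog_arm", "payload": {"motion": [[0,0,0,-0.8,1],[0,0,0,-0.8,1],[0.2,-0.6,0,0,1],[0.3,-1,0,0,1],[0.3,-1,0,0,1],[0.3,-1,0,0,1],[0.35,-1,0,0,1],[0.35,-1,0,0,1],[0.35,-1,0,0,1],[0.35,-1,0,0,1],[0.35,-1,0,0,1],[0.35,-1,0,0,1]]}}

```text
clock: 8.95
position: [0.54, 0.2712, 0.1444]
tool_rot: [3.141, 0.001, 0.329]
force: [0.2, -0.3, -0.1]
grip_width: 0.0849
finger_force: 0.0
```

>>> {"api": "jog_arm", "payload": {"motion": [[0.3,-1,0,0,1],[0.05,-0.5,0,0,1],[0,-0.1,0,0,1]]}}

```text
clock: 9.25
position: [0.5338, 0.3205, 0.1444]
tool_rot: [-3.141, 0.001, 0.332]
force: [-1.4, -0.6, -1.0]
grip_width: 0.0857
finger_force: 0.0
```

```bash
python3 - <<'E'
from m import *
from go import go
go(.5264,.3153,.16,.33); print(bot.observe()["qpos"].round(3))
f=snap("wrist"); save(f["pixels"],"w4.png"); pickle.dump(f,open("w4.pkl","wb"))
E
```

```text
after-turn shift units [-0.29  0.08 -0.52] turn units 0.02 pos [0.5338 0.3205 0.1444] rot [-3.141e+00  1.000e-03  3.320e-01] t 9.25 F [-1.4 -0.6 -1. ] w 0.0857 ff 0.0
[-0.555  0.618 -0.12   1.678  0.091  0.852 -1.952]
```

View pics/w4.png

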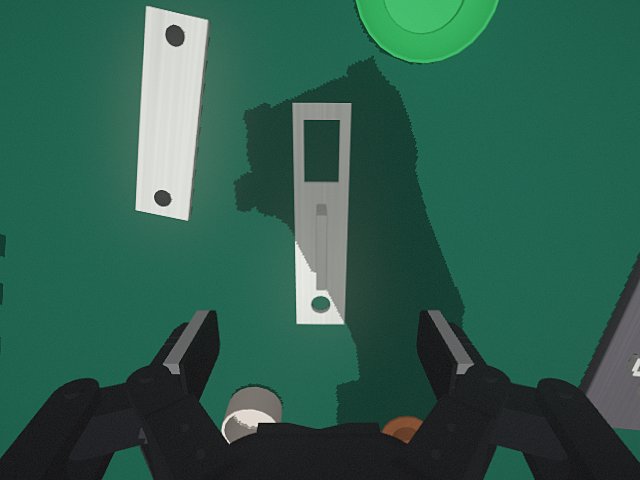

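Wrist view: the plate has corners (293,103), (351,103), (344,324), (297,324), the eye at the top (321,150) and the hole at (320,304). Its lug stands near (321,250).

```bash
python3 - <<'E'
from m import *
from go import go
f=pickle.load(open("w4.pkl","rb"))
P=plane(f,[(293,103),(351,103),(344,324),(297,324)],.006);c=P.mean(0)
E=plane(f,[(304,120),(340,120),(339,181),(304,181)],.006).mean(0);H=plane(f,[(320.5,303.5)],.006)[0]
d=(H-E)[:2];print(c.round(4),np.linalg.norm(P[0]-P[3]),np.linalg.norm(P[0]-P[1]),"EH",E.round(4),H.round(4),np.linalg.norm(d))
u=d/np.linalg.norm(d);yaw=np.arctan2(-u[1],-u[0]);print("yaw",yaw)
L1=E[:2]+.071*u;L2=c[:2]+.012*u;print("lug",L1,L2,plane(f,[(316,290),(327,290)],.044))
go(L1[0],L1[1],.013,yaw)
E
```

```text
[0.5357 0.32   0.006 ] 0.19105331961296 0.04368003926195528 EH [0.5926 0.3393 0.006 ] [0.4655 0.2963 0.006 ] 0.13421928079459963
yaw 0.32602378896900175
lug [0.52534447 0.31655617] [0.52429126 0.31616946] [[0.49511641 0.31057316 0.044     ]
 [0.49788364 0.3025105  0.044     ]]
after-turn shift units [-0.31 -0.01  4.39] turn units 0.06 pos [0.5342 0.3194 0.1446] rot [3.141e+00 1.000e-03 3.310e-01] t 9.3 F [-0.7  0.7 -0.1] w 0.0853 ff 0.0
```

>>> {"api": "jog_arm", "payload": {"motion": [[-0.31,-0.01,0.5,0.06,0.6],[0,0,0.9,0,0.5],[0,0,0.9,0,0.5],[0,0,0.8,0,0.5],[0,0,0.6,0,0.5],[0,0,0.4,0,0.5],[0,0,0.25,0,0.5],[0,0,0,0,0.3],[0,0,0,0,0],[0,0,0,0,0],[0,0,0,0,0],[0,0,0,0,0]], "newtons": 20}}

```text
clock: 10.5
position: [0.5265, 0.3162, 0.0155]
tool_rot: [-3.142, -0.001, 0.324]
force: [0.1, -1.6, 7.1]
grip_width: 0.0077
finger_force: 28.3
```

>>> {"api": "jog_arm", "payload": {"motion": [[0,0,-0.3,0,0],[0,0,-0.8,0,0],[0,0,-0.9,0,0],[0,0,-0.8,0,0],[0,0,-0.2,0.5,0],[0,0,0,0.9,0],[0,0,0,0.9,0],[0,0,0,0.9,0],[0,0,0,0.9,0],[0,0,0,0.9,0],[0,0,0,0.9,0],[0,0,0,0.9,0]]}}

```text
clock: 11.7
position: [0.5259, 0.3163, 0.1053]
tool_rot: [-3.141, 0.0, -0.222]
force: [0.1, 0.2, -3.2]
grip_width: 0.0076
finger_force: 26.8
```

>>> {"api": "jog_arm", "payload": {"motion": [[0,0,0,1,0],[0,0,0,1,0],[0,0,0,1,0],[0,0,0,1,0],[0,0,0,1,0],[0,0,0,1,0],[0,0,0,1,0],[0,0,0,1,0],[0,0,0,1,0],[0,0,0,1,0],[0,0,0,1,0],[0,0,0,1,0]]}}

```text
clock: 12.9
position: [0.5258, 0.3174, 0.1056]
tool_rot: [-3.14, 0.003, -1.181]
force: [-0.1, -0.5, -3.4]
grip_width: 0.0077
finger_force: 26.8
```

```bash
python3 - <<'E'
from m import *
from go import go
go(.5087,.1397,.1,-1.368)
f=snap("scene"); save(cv2.resize(f["pixels"][150:350,330:570],(720,600)),"s5.png"); pickle.dump(f,open("s5.pkl","wb"))
E
```

```text
after-turn shift units [5.69 1.75 0.19] turn units 2.33 pos [0.5258 0.3174 0.1056] rot [-3.140e+00  3.000e-03 -1.181e+00] t 12.9 F [-0.1 -0.5 -3.4] w 0.0077 ff 26.8
```

View pics/s5.png

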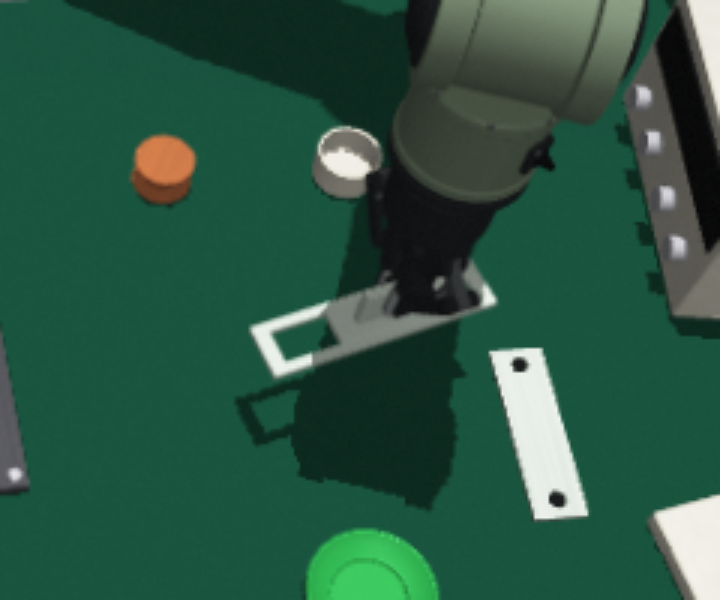

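Scene crop: the plate hangs about level in the grip, its eye at (300,345) pointing towards the jig. Clear of spool and cup. Next I tilt it against the jig's base side, used as a stop.

>>> {"api": "jog_arm", "payload": {"motion": [[0,0,0,0.8,0],[0,0,0,0.8,0],[0,0,0,0.73,0],[0.5,0.2,0,0,0],[1,0.3,0.1,0,0],[1,0.3,0.3,0,0],[1,0.3,0.4,0,0],[1,0.3,0.5,0,0],[0.8,0.25,0.5,0,0],[0.35,0.1,0.5,0,0],[0.04,0,0.4,0,0],[0,0,0.2,0,0]]}}

```text
clock: 14.15
position: [0.5091, 0.1263, 0.0186]
tool_rot: [-3.14, 0.008, -1.351]
force: [-16.8, -2.6, 53.7]
grip_width: 0.0078
finger_force: 37.3
```

```bash
python3 go.py .5087 .1397 .0165 -1.368
```

```text
after-turn shift units [-0.44 -0.08  0.07] turn units 0.21 pos [0.5091 0.1263 0.0186] rot [-3.14   0.008 -1.351] t 14.15 F [-16.8  -2.6  53.7] w 0.0078 ff 37.3
```

>>> {"api": "jog_arm", "payload": {"motion": [[0,0,-0.5,0,0],[0,0,-0.3,0,0],[-0.6,0,0,0.2,0],[0,0,0,0,0],[0,0,0,0,0]]}}

```text
clock: 14.65
position: [0.5054, 0.1449, 0.042]
tool_rot: [-3.14, 0.006, -1.365]
force: [-0.2, -0.4, -2.0]
grip_width: 0.0077
finger_force: 29.1
```

```bash
python3 - <<'E'
from m import *
from go import go
go(.5087,.1397,.0165,-1.368)
# measure plate end in scene view: bright metal component
for n in("scene","wrist"):
    f=snap(n); pickle.dump(f,open(n+"6.pkl","wb")); p=bot.observe()["position"]
    t=R.from_euler("xyz",bot.observe()["tool_rot"]).as_matrix()
    end=p+t@np.array([.106,0,.0155]); print(n,end.round(4),proj(f,[end]))
save(f["pixels"],"w6.png")
E
```

```text
after-turn shift units [ 0.19 -0.07  0.85] turn units 0.04 pos [0.5054 0.1449 0.042 ] rot [-3.14   0.006 -1.365] t 14.65 F [-0.2 -0.4 -2. ] w 0.0077 ff 29.1
scene [0.5271 0.0407 0.0258] [[337.20951773 262.40887932]]
wrist [0.5271 0.0404 0.0258] [[316.77355819  59.40849706]]
```

View pics/w6.png

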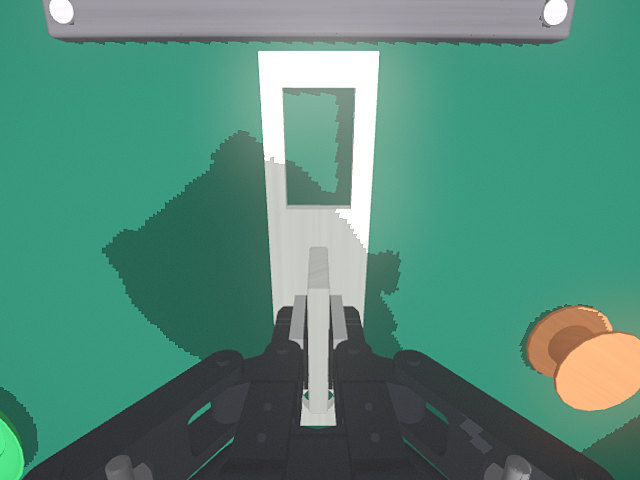

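Wrist view: the plate is gripped and centred, its end edge at row 52, the eye from row 88 to 208, and the jig's side wall at row ~38 ahead. Lower and touch the wall.

>>> {"api": "jog_arm", "payload": {"motion": [[0,0,0.5,0.04,0],[0,0,0.25,0,0],[0,0,0.05,0,0],[0.2,0,0,0,0],[0.15,0,0,0,0],[0.1,0,0,0,0],[0,0,0,0,0]]}}

```text
clock: 15.45
position: [0.5081, 0.1335, 0.0179]
tool_rot: [-3.141, 0.01, -1.368]
force: [-5.6, 17.2, 3.9]
grip_width: 0.0074
finger_force: 30.2
```

>>> {"api": "jog_arm", "payload": {"motion": [[0.1,0,-0.3,0,0],[0.12,0,-0.3,0,0],[0.15,0,-0.28,0,0],[0.17,0,-0.26,0,0],[0,0,0,0,0]]}}

```text
clock: 15.95
position: [0.5118, 0.1152, 0.0528]
tool_rot: [-3.139, 0.007, -1.37]
force: [-2.3, 5.9, 2.2]
grip_width: 0.0076
finger_force: 29.5
```

```bash
cat > tilt.py <<'E'
from m import *
from scipy.signal import find_peaks
def prof(save_as):
    f=snap("wrist"); pickle.dump(f,open(save_as,"wb")); g=cv2.GaussianBlur(f["pixels"].astype(np.float32),(3,3),0)[:,312:326].mean(1)
    d=np.abs(np.diff(g,axis=0)).sum(1); p=find_peaks(d,height=25)[0]; print("edges",[(int(i),int(d[i]),tuple(g[min(i+4,479)].astype(int))) for i in p if i<330])
    return f
def pred(f,th,grasp_h=.0345,off=0.,w=.001):
    # plate points (along toward eye, above underside) -> tool; grasp point at tool z=-.019
    M=np.array(f["mount"]); out={}
    for n,(a,h) in dict(end_t=(.107,.006),end_b=(.107,0),bar_t=(.095,.006),bar_b=(.095,0),eye_t=(.047,.006),eye_b=(.047,0),lugtop=(.03,.044)).items():
        a0=a+off; v=h-grasp_h; c,s=np.cos(th),np.sin(th)
        P=np.array([a0*c+v*s,0,-.019+a0*s-v*c])
        q=M[:3,:3].T@(P-M[:3,3]); rv=np.zeros(3); out[n]=cv2.projectPoints(q.reshape(1,1,3),rv,rv,f["K"],f["D"])[0].ravel()[1].round(0)
    return out
E
python3 - <<'E'
from tilt import *
from go import go
go(.5087,.1397,.0165,-1.368)
f=prof("t1.pkl")
for d in(0,10,20,30,40): print(d,pred(f,np.radians(d)))
g=pickle.load(open("wrist6.pkl","rb")); print("before", [pred(g,np.radians(d)) for d in(-2,0,2)])
E
```

```text
after-turn shift units [-0.82 -0.06  1.21] turn units -0.03 pos [0.5118 0.1152 0.0528] rot [-3.139  0.007 -1.37 ] t 15.95 F [-2.3  5.9  2.2] w 0.0076 ff 29.5
edges [(7, 155, (np.int64(255), np.int64(255), np.int64(255))), (18, 115, (np.int64(158), np.int64(160), np.int64(156))), (30, 25, (np.int64(163), np.int64(161), np.int64(167))), (105, 134, (np.int64(255), np.int64(255), np.int64(255))), (131, 107, (np.int64(138), np.int64(178), np.int64(162))), (134, 68, (np.int64(112), np.int64(169), np.int64(148))), (231, 143, (np.int64(212), np.int64(215), np.int64(210))), (266, 63, (np.int64(158), np.int64(160), np.int64(155))), (278, 58, (np.int64(210), np.int64(213), np.int64(208)))]
0 {'end_t': np.float64(55.0), 'end_b': np.float64(57.0), 'bar_t': np.float64(88.0), 'bar_b': np.float64(89.0), 'eye_t': np.float64(204.0), 'eye_b': np.float64(201.0), 'lugtop': np.float64(274.0)}
10 {'end_t': np.float64(79.0), 'end_b': np.float64(83.0), 'bar_t': np.float64(106.0), 'bar_b': np.float64(109.0), 'eye_t': np.float64(212.0), 'eye_b': np.float64(212.0), 'lugtop': np.float64(265.0)}
20 {'end_t': np.f
[... 478 characters left out ...]
b': np.float64(177.0), 'eye_t': np.float64(248.0), 'eye_b': np.float64(252.0), 'lugtop': np.float64(255.0)}
before [{'end_t': np.float64(50.0), 'end_b': np.float64(53.0), 'bar_t': np.float64(84.0), 'bar_b': np.float64(85.0), 'eye_t': np.float64(203.0), 'eye_b': np.float64(200.0), 'lugtop': np.float64(276.0)}, {'end_t': np.float64(55.0), 'end_b': np.float64(57.0), 'bar_t': np.float64(88.0), 'bar_b': np.float64(89.0), 'eye_t': np.float64(204.0), 'eye_b': np.float64(201.0), 'lugtop': np.float64(274.0)}, {'end_t': np.float64(59.0), 'end_b': np.float64(62.0), 'bar_t': np.float64(91.0), 'bar_b': np.float64(93.0), 'eye_t': np.float64(206.0), 'eye_b': np.float64(203.0), 'lugtop': np.float64(272.0)}]
```

>>> {"api": "jog_arm", "payload": {"motion": [[0.2,0,-0.24,0,0],[0.21,0,-0.23,0,0],[0.24,0,-0.2,0,0],[0.25,0,-0.19,0,0],[0,0,0,0,0]]}}

```text
clock: 16.5
position: [0.5173, 0.0881, 0.0782]
tool_rot: [-3.139, 0.006, -1.371]
force: [-1.8, 4.6, 5.1]
grip_width: 0.0077
finger_force: 30.4
```

```bash
cat >> tilt.py <<'E'
from scipy.optimize import least_squares
def fit(f,rows): # rows: dict name->row ; returns tilt deg, offset mm
    r=least_squares(lambda p:[pred2(f,p[0],p[1])[n]-v for n,v in rows.items()],[.5,0.],x_scale=[.1,.005]); return np.degrees(r.x[0]),r.x[1]*1000,r.fun.round(1)
def pred2(f,th,off):
    M=np.array(f["mount"]); out={}
    for n,(a,h) in dict(end_t=(.107,.006),bar_t=(.095,.006),bar_b=(.095,0),eye_t=(.047,.006)).items():
        a0=a+off; v=h-.0345; c,s=np.cos(th),np.sin(th); q=M[:3,:3].T@(np.array([a0*c+v*s,0,-.019+a0*s-v*c])-M[:3,3])
        out[n]=cv2.projectPoints(q.reshape(1,1,3),np.zeros(3),np.zeros(3),f["K"],f["D"])[0].ravel()[1]
    return out
E
python3 - <<'E'
from tilt import *
from go import go
go(.5087,.1397,.0165,-1.368)
print(fit(pickle.load(open("t1.pkl","rb")),dict(end_t=105.5,bar_t=131,eye_t=231.5)))
print(fit(pickle.load(open("wrist6.pkl","rb")),dict(end_t=52,bar_t=88,eye_t=208)))
f=prof("t2.pkl")
E
```

```text
after-turn shift units [-1.74 -0.07  2.06] turn units -0.04 pos [0.5173 0.0881 0.0782] rot [-3.139  0.006 -1.371] t 16.5 F [-1.8  4.6  5.1] w 0.0077 ff 30.4
(np.float64(14.801834069653959), np.float64(-6.990610354116997), array([-0. ,  0.1, -0. ]))
(np.float64(-6.020171342542414), np.float64(-3.4609355069976204), array([ 0.1, -0.2,  0.1]))
edges [(27, 25, (np.int64(97), np.int64(126), np.int64(144))), (73, 25, (np.int64(79), np.int64(116), np.int64(135))), (86, 161, (np.int64(238), np.int64(240), np.int64(235))), (95, 148, (np.int64(113), np.int64(110), np.int64(116))), (157, 135, (np.int64(212), np.int64(214), np.int64(208))), (176, 48, (np.int64(164), np.int64(165), np.int64(161))), (181, 135, (np.int64(49), np.int64(90), np.int64(76))), (258, 124, (np.int64(152), np.int64(154), np.int64(149)))]
```

>>> {"api": "jog_arm", "payload": {"motion": [[-0.2,0,-0.3,0,0],[-0.3,0,-0.7,0,0],[0,0,-0.9,0,0],[0,0,-0.9,0,0],[0,0,-0.2,-0.5,0],[0,0,0,-0.9,0],[0,0,0,-1,0],[0,0,0,-1,0],[0,0,0,-1,0],[0,0,0,-1,0],[0,0,0,-1,0],[0,0,0,-1,0]]}}

```text
clock: 17.75
position: [0.5135, 0.1029, 0.167]
tool_rot: [-3.138, 0.004, -0.773]
force: [0.6, -0.7, -3.0]
grip_width: 0.0074
finger_force: 29.3
```

>>> {"api": "jog_arm", "payload": {"motion": [[0,0,0,-1,0],[0,0,0,-1,0],[0,0,0,-1,0],[0,0,0,-1,0],[0,0,0,-1,0],[0,0,0,-1,0],[0,0,0,-1,0],[0,0,0,-1,0],[0,0,0,-1,0],[0,0,0,-1,0],[0,0,0,-1,0],[0,0,0,-1,0]]}}

```text
clock: 18.95
position: [0.5135, 0.1029, 0.1671]
tool_rot: [-3.136, -0.001, 0.187]
force: [-0.0, -0.0, -3.7]
grip_width: 0.0075
finger_force: 29.3
```

```bash
python3 - <<'E'
from tilt import *
from go import go
go(.6049,-.0191,.17,.203)
f=prof("t3.pkl")
E
```

```text
after-turn shift units [ 2.16  4.6  -0.1 ] turn units -0.2 pos [0.5135 0.1029 0.1671] rot [-3.136e+00 -1.000e-03  1.870e-01] t 18.95 F [-0.  -0.  -3.7] w 0.0075 ff 29.3
edges [(74, 30, (np.int64(42), np.int64(106), np.int64(87))), (157, 154, (np.int64(202), np.int64(205), np.int64(199))), (176, 44, (np.int64(172), np.int64(173), np.int64(168))), (181, 136, (np.int64(57), np.int64(107), np.int64(91))), (258, 155, (np.int64(204), np.int64(206), np.int64(201)))]
```

>>> {"api": "jog_arm", "payload": {"motion": [[0,0,0,-0.2,0],[0.2,0.5,0,0,0],[0.4,0.9,0,0,0],[0.4,0.9,0,0,0],[0.4,0.9,0,0,0],[0.4,0.8,0,0,0],[0.3,0.5,0,0,0],[0.06,0.1,0,0,0],[0,0,0,0,0],[0,0,0,0,0]]}}

```text
clock: 20.0
position: [0.6041, -0.019, 0.1666]
tool_rot: [-3.136, -0.001, 0.198]
force: [-0.3, 0.9, -3.0]
grip_width: 0.0075
finger_force: 29.3
```

```bash
python3 - <<'E'
from tilt import *
from go import go
go(.6049,-.0191,.17,.203)
f=prof("t4.pkl"); im=f["pixels"].copy()
save(im,"w7.png")
S=np.array([.6186,-.0163]);X=np.array([-.9795,-.2016]);Y=np.array([.2016,-.9795])
print("head ends/centre px",proj(f,[[*(S+a*X),.062] for a in(-.031,0,.031)]).round(0))
E
```

```text
after-turn shift units [ 0.03  0.01 -0.11] turn units -0.06 pos [ 0.6041 -0.019   0.1666] rot [-3.136e+00 -1.000e-03  1.980e-01] t 20.0 F [-0.3  0.9 -3. ] w 0.0075 ff 29.3
edges [(52, 26, (np.int64(45), np.int64(113), np.int64(93))), (157, 153, (np.int64(210), np.int64(212), np.int64(207))), (176, 45, (np.int64(179), np.int64(181), np.int64(177))), (181, 32, (np.int64(202), np.int64(198), np.int64(203)))]
head ends/centre px [[321. 178.]
 [321. 221.]
 [321. 260.]]
```

View pics/w7.png

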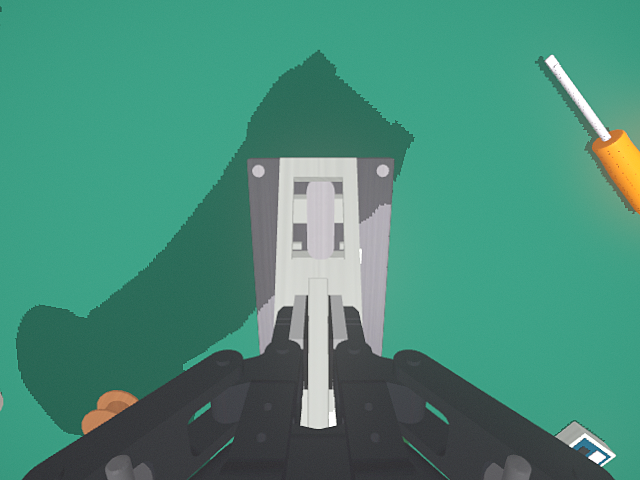

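Wrist view: through the eye (292..344, 181..258) the head bar shows centred at (320,220), and its -x end is just inside the eye bar. Descend.

>>> {"api": "jog_arm", "payload": {"motion": [[0,0,0.3,0,0],[0,0,0.5,0,0],[0,0,0.5,0,0],[0,0,0.3,0,0],[0,0,0.2,0,0],[0,0,0.08,0,0],[0,0,0,0,0],[0,0,0,0,0]]}}

```text
clock: 20.85
position: [0.6048, -0.0196, 0.1108]
tool_rot: [-3.136, -0.002, 0.198]
force: [-0.6, 0.4, -1.7]
grip_width: 0.0074
finger_force: 29.3
```

```bash
python3 - <<'E'
from tilt import *
from go import go
go(.6186-.0393*.9795,-.0163-.0393*.2016,.11,.203)
f=prof("t5.pkl")
E
```

```text
after-turn shift units [-0.84 -0.02  0.03] turn units -0.06 pos [ 0.6048 -0.0196  0.1108] rot [-3.136e+00 -2.000e-03  1.980e-01] t 20.85 F [-0.6  0.4 -1.7] w 0.0074 ff 29.3
edges [(157, 156, (np.int64(212), np.int64(214), np.int64(209))), (176, 44, (np.int64(181), np.int64(183), np.int64(177))), (181, 94, (np.int64(120), np.int64(118), np.int64(123))), (190, 58, (np.int64(190), np.int64(186), np.int64(190))), (194, 32, (np.int64(204), np.int64(200), np.int64(205)))]
```

>>> {"api": "jog_arm", "payload": {"motion": [[-0.15,0,0,0,0],[-0.2,0,0,0,0],[-0.2,0,0,0,0],[-0.15,0,0,0,0],[-0.05,0,0,0,0],[0,0,0,0,0]]}}

```text
clock: 21.5
position: [0.5826, -0.0238, 0.1108]
tool_rot: [-3.136, -0.003, 0.198]
force: [2.5, 1.7, -1.5]
grip_width: 0.0071
finger_force: 27.9
```

>>> {"api": "jog_arm", "payload": {"motion": [[-0.04,0,0,0,0],[-0.04,0,0,0,0],[0,0,0,0,0]]}}

```text
clock: 21.8
position: [0.58, -0.0245, 0.1105]
tool_rot: [-3.136, -0.001, 0.198]
force: [0.9, 0.6, 0.8]
grip_width: 0.0077
finger_force: 28.1
```

>>> {"api": "jog_arm", "payload": {"motion": [[-0.05,0,0,0,0],[-0.05,0,0,0,0],[0,0,0,0,0]]}}

```text
clock: 22.1
position: [0.5769, -0.0251, 0.1104]
tool_rot: [-3.136, -0.001, 0.198]
force: [1.1, 0.4, 0.1]
grip_width: 0.0074
finger_force: 28.0
```

```bash
python3 - <<'E'
from tilt import *
from go import go
go(.6186-.0393*.9795,-.0163-.0393*.2016,.11,.203)
f=prof("t6.pkl")
E
```

```text
after-turn shift units [ 0.11 -0.01  0.01] turn units -0.06 pos [ 0.5769 -0.0251  0.1104] rot [-3.136e+00 -1.000e-03  1.980e-01] t 22.1 F [1.1 0.4 0.1] w 0.0074 ff 28.0
edges [(121, 175, (np.int64(211), np.int64(214), np.int64(209))), (144, 62, (np.int64(175), np.int64(175), np.int64(173))), (148, 51, (np.int64(201), np.int64(197), np.int64(202))), (238, 26, (np.int64(219), np.int64(221), np.int64(216))), (272, 69, (np.int64(194), np.int64(196), np.int64(191))), (275, 61, (np.int64(221), np.int64(223), np.int64(218)))]
```

```bash
python3 - <<'E'
from tilt import *
L=lambda n:pickle.load(open(n,"rb"))
print(fit(L("t2.pkl"),dict(end_t=157.5,bar_t=177,eye_t=258.5)),fit(L("t2.pkl"),dict(end_t=157.5,bar_t=177,bar_b=181.5,eye_t=258.5)))
for b in (144,148): print(fit(L("t6.pkl"),dict(end_t=121.5,bar_t=b)),fit(L("t6.pkl"),dict(end_t=121.5,bar_t=b,eye_t=238.5)))
# width-based depth check: eye/plate widths in t2
f=L("t3.pkl"); g=cv2.cvtColor(f["pixels"],cv2.COLOR_RGB2HSV)
for r in(160,165,170,240,262): 
    s=g[r,:,1]<70; x=np.nonzero(s[230:410])[0]+230; print(r,x.min(),x.max(), [int(i)+230 for i in np.nonzero(np.diff(s[230:410].astype(int)))[0]])
M=np.array(f["mount"]);print(f["K"][0,0],M.round(3))
E
```

```text
(np.float64(36.299159972277906), np.float64(-8.534343289879581), array([ 0.4, -0.5,  0.1])) (np.float64(36.306484009502746), np.float64(-8.529959209753569), array([ 0.4, -0.5, -0. ,  0.1]))
(np.float64(23.12234874312819), np.float64(-4.178523959798697), array([-0.,  0.])) (np.float64(21.667507077028855), np.float64(-5.867169016796894), array([-0.2,  0.3, -0.1]))
(np.float64(11.54545384737254), np.float64(-16.201703316841925), array([-0.,  0.])) (np.float64(22.56922806503842), np.float64(-5.7190707291270035), array([ 1.6, -2.2,  0.6]))
160 279 409 [278, 356, 406]
165 279 409 [278, 356, 406]
170 279 409 [278, 357, 405]
240 277 409 [276, 292, 343, 359, 402]
262 276 409 [275, 360, 400]
349.2415976335705 [[-0.001 -0.947 -0.322  0.082]
 [ 1.    -0.001  0.    -0.002]
 [-0.001 -0.322  0.947 -0.144]
 [ 0.     0.     0.     1.   ]]
```

>>> {"api": "jog_arm", "payload": {"motion": [[0,0,-0.5,0,0],[0,0,-0.8,0,0],[0,0,-0.4,-0.06,0],[-0.5,0,0,0,0],[-0.9,0,0,0,0],[-0.8,0,0,0,0],[-0.45,0,0.3,0,0],[0,0,0.7,0,0],[0,0,0.6,0,0],[0,0,0.3,0,0],[0,0,0,0,0],[0,0,0,0,0]]}}

```text
clock: 23.35
position: [0.4996, -0.0412, 0.1049]
tool_rot: [-3.136, -0.002, 0.203]
force: [-0.1, 0.1, -2.1]
grip_width: 0.0073
finger_force: 27.6
```

```bash
cat >> tilt.py <<'E'
def jig(): # TCP in jig frame (mm): x', y', z above bench
    s=bot.observe(); d=s["position"][:2]-np.array([.6186,-.0163]); print("jig x' %.1f y' %.1f z %.1f"%(1e3*d@[-.9795,-.2016],1e3*d@[.2016,-.9795],1e3*s["position"][2]),"rot",s["tool_rot"].round(3),"F",s["force"].round(1),"t",s["clock"])
def pts(th,off): # mm, tool x and depth below TCP
    th=np.radians(th);c,s=np.cos(th),np.sin(th)
    for n,a,h in(("end_t",107,6),("end_b",107,0),("bar_t",95,6),("bar_b",95,0),("eye_t",47,6),("eye_b",47,0),("hole_b",-63,0),("hend_b",-83,0)):
        a+=off; v=h-34.5; print(n,round(a*c+v*s,1),round(-19+a*s-v*c,1),end="; ")
    print()
E
python3 - <<'E'
from tilt import *
jig(); f=prof("t7.pkl")
E
```

```text
jig x' 121.6 y' 0.4 z 104.9 rot [-3.136e+00 -2.000e-03  2.030e-01] F [-0.1  0.1 -2.1] t 23.35
edges [(104, 84, (np.int64(122), np.int64(120), np.int64(125))), (122, 119, (np.int64(210), np.int64(212), np.int64(207))), (145, 65, (np.int64(128), np.int64(138), np.int64(142))), (149, 81, (np.int64(86), np.int64(106), np.int64(117))), (194, 118, (np.int64(178), np.int64(178), np.int64(185))), (226, 141, (np.int64(68), np.int64(94), np.int64(108))), (233, 142, (np.int64(201), np.int64(203), np.int64(198))), (237, 34, (np.int64(218), np.int64(220), np.int64(215))), (239, 53, (np.int64(216), np.int64(218), np.int64(213))), (273, 70, (np.int64(210), np.int64(212), np.int64(207))), (275, 67, (np.int64(218), np.int64(221), np.int64(216)))]
```

>>> {"api": "jog_arm", "payload": {"motion": [[0,0,0.1,0,0],[0.2,0,0,0,0],[0.12,0,0,0,0],[0.12,0,-0.145,0,0],[0.12,0,-0.14,0,0],[0.13,0,-0.13,0,0],[0,0,0,0,0]]}}

```text
clock: 24.1
position: [0.5203, -0.0367, 0.1143]
tool_rot: [-3.136, -0.002, 0.203]
force: [-3.3, -0.2, -1.2]
grip_width: 0.0075
finger_force: 28.1
```

```bash
python3 - <<'E'
from tilt import *
jig(); f=prof("t8.pkl")
E
```

```text
jig x' 100.4 y' 0.2 z 114.3 rot [-3.136e+00 -2.000e-03  2.030e-01] F [-3.3 -0.2 -1.2] t 24.1
edges [(17, 142, (np.int64(255), np.int64(255), np.int64(255))), (165, 51, (np.int64(173), np.int64(174), np.int64(170))), (170, 127, (np.int64(73), np.int64(100), np.int64(116))), (223, 126, (np.int64(180), np.int64(180), np.int64(187))), (250, 40, (np.int64(212), np.int64(214), np.int64(209)))]
```

>>> {"api": "jog_arm", "payload": {"motion": [[0.14,0,-0.12,0,0],[0.145,0,-0.11,0,0],[0.15,0,-0.1,0,0],[0.06,0,-0.04,0,0],[0,0,0,0,0]]}}

```text
clock: 24.65
position: [0.5346, -0.0339, 0.1251]
tool_rot: [-3.136, -0.002, 0.203]
force: [-2.7, -0.5, -2.6]
grip_width: 0.0077
finger_force: 28.6
```

```bash
python3 - <<'E'
from tilt import *
jig(); f=prof("t9.pkl")
L=lambda n:pickle.load(open(n,"rb"))
print(fit(L("t8.pkl"),dict(bar_t=165.5,bar_b=170.5,eye_t=250.5)))
E
```

```text
jig x' 85.8 y' 0.3 z 125.1 rot [-3.136e+00 -2.000e-03  2.030e-01] F [-2.7 -0.5 -2.6] t 24.65
edges [(54, 127, (np.int64(208), np.int64(205), np.int64(210))), (186, 33, (np.int64(184), np.int64(185), np.int64(180))), (192, 107, (np.int64(87), np.int64(110), np.int64(125))), (239, 117, (np.int64(177), np.int64(179), np.int64(185))), (264, 37, (np.int64(208), np.int64(210), np.int64(205)))]
(np.float64(32.26521046246338), np.float64(-5.77886336662938), array([ 0.2, -0.1, -0. ]))
```

```bash
python3 - <<'E'
from tilt import *
r=fit(pickle.load(open("t9.pkl","rb")),dict(bar_t=186.5,bar_b=192.5,eye_t=264.5)); print(r); pts(r[0],r[1])
E
```

```text
(np.float64(41.37163238969868), np.float64(-7.116279004488251), array([ 0.4, -0.3, -0. ]))
end_t 56.1 68.4; end_b 52.2 72.9; bar_t 47.1 60.5; bar_b 43.1 65.0; eye_t 11.1 28.7; eye_b 7.1 33.3; hole_b -75.4 -39.5; hend_b -90.4 -52.7;
```

>>> {"api": "jog_arm", "payload": {"motion": [[-0.2,0,0,0,0],[-0.1,0,-0.3,0,0],[0,0,-0.7,0,0],[0,0,-0.4,0,0],[0,0,0,0,0]]}}

```text
clock: 25.2
position: [0.5262, -0.036, 0.1685]
tool_rot: [-3.136, -0.004, 0.203]
force: [1.3, -0.5, -3.6]
grip_width: 0.0077
finger_force: 28.6
```

>>> {"api": "jog_arm", "payload": {"motion": [[0.4,0,0,0,0],[0.9,0,0,0,0],[0.8,0,0,0,0],[0.5,0,0,0,0],[0.2,0,0,0,0],[0.05,0,0,0,0],[0,0,0.5,0,0],[0,0,0.7,0,0],[0,0,0.3,0,0],[0,0,0,0,0]]}}

```text
clock: 26.2
position: [0.608, -0.0186, 0.1205]
tool_rot: [-3.136, 0.001, 0.202]
force: [-0.5, 0.2, -2.4]
grip_width: 0.0077
finger_force: 28.4
```

```bash
python3 - <<'E'
from tilt import *
jig(); f=prof("ta.pkl")
E
```

```text
jig x' 10.8 y' 0.1 z 120.5 rot [-3.136e+00  1.000e-03  2.020e-01] F [-0.5  0.2 -2.4] t 26.2
edges [(44, 29, (np.int64(47), np.int64(119), np.int64(98))), (168, 156, (np.int64(212), np.int64(214), np.int64(209))), (186, 35, (np.int64(185), np.int64(187), np.int64(182))), (191, 35, (np.int64(178), np.int64(174), np.int64(179))), (196, 32, (np.int64(205), np.int64(201), np.int64(206)))]
```

>>> {"api": "jog_arm", "payload": {"motion": [[0.12,0,0,0,0],[0,0,0.2,0,0],[0,0,0.2,0,0],[0,0,0.15,0,0],[0,0,0.05,0,0],[0,0,0,0,0]]}}

```text
clock: 26.85
position: [0.6125, -0.0177, 0.1038]
tool_rot: [-3.136, -0.001, 0.203]
force: [0.0, 0.1, -2.2]
grip_width: 0.0077
finger_force: 28.5
```

```bash
python3 - <<'E'
from tilt import *
jig(); f=prof("tb.pkl")
E
```

```text
jig x' 6.2 y' 0.2 z 103.8 rot [-3.136e+00 -1.000e-03  2.030e-01] F [ 0.   0.1 -2.2] t 26.85
edges [(45, 28, (np.int64(47), np.int64(117), np.int64(97))), (168, 166, (np.int64(213), np.int64(215), np.int64(210))), (186, 36, (np.int64(187), np.int64(189), np.int64(184))), (191, 84, (np.int64(120), np.int64(118), np.int64(123))), (205, 59, (np.int64(176), np.int64(172), np.int64(177))), (210, 34, (np.int64(206), np.int64(202), np.int64(207)))]
```

>>> {"api": "jog_arm", "payload": {"motion": [[-0.15,0,0,0,0],[-0.2,0,0,0,0],[-0.2,0,0,0,0],[-0.15,0,0,0,0],[-0.05,0,0,0,0],[0,0,0,0,0]]}}

```text
clock: 27.5
position: [0.5905, -0.0222, 0.1041]
tool_rot: [-3.136, -0.002, 0.203]
force: [0.2, -0.4, -2.4]
grip_width: 0.0073
finger_force: 28.5
```

```bash
python3 - <<'E'
from tilt import *
jig(); f=prof("tc.pkl")
E
```

```text
jig x' 28.7 y' 0.1 z 104.1 rot [-3.136e+00 -2.000e-03  2.030e-01] F [ 0.2 -0.4 -2.4] t 27.5
edges [(144, 36, (np.int64(116), np.int64(114), np.int64(119))), (166, 62, (np.int64(203), np.int64(198), np.int64(203)))]
```

```bash
sed -i 's/def prof(save_as)/def prof(save_as,c0=312,c1=326)/; s/\[:,312:326\]/[:,c0:c1]/' tilt.py; sed -i 's/tuple(g\[min(i+4,479)\].astype(int))/g[min(i+4,479)].astype(int).tolist()/' tilt.py
python3 - <<'E'
from tilt import *
jig(); f=prof("td.pkl",295,301); prof("td2.pkl",335,340)
E
```

```text
jig x' 28.5 y' 0.1 z 104.1 rot [-3.136e+00 -2.000e-03  2.030e-01] F [-0.2 -0.5 -2.7] t 27.55
edges [(61, 29, [45, 110, 91]), (144, 34, [116, 115, 120]), (169, 119, [211, 213, 207]), (186, 35, [187, 189, 184]), (197, 43, [216, 217, 213]), (228, 124, [123, 120, 125]), (262, 85, [214, 216, 211]), (294, 62, [167, 168, 168])]
edges [(55, 46, [45, 116, 96]), (145, 34, [117, 115, 120]), (169, 115, [208, 210, 204]), (228, 45, [179, 175, 181]), (263, 43, [212, 214, 209]), (294, 60, [167, 168, 168])]
```

>>> {"api": "jog_arm", "payload": {"motion": [[-0.06,0,0,0,0],[-0.06,0,0,0,0],[0,0,0,0,0]]}}

```text
clock: 27.95
position: [0.5869, -0.023, 0.104]
tool_rot: [-3.136, -0.001, 0.203]
force: [-0.8, -0.5, -3.1]
grip_width: 0.0072
finger_force: 28.5
```

```bash
python3 - <<'E'
from tilt import *
jig(); f=prof("te.pkl",295,301)
E
```

```text
jig x' 32.5 y' 0.2 z 104.0 rot [-3.136e+00 -1.000e-03  2.030e-01] F [-0.8 -0.5 -3.1] t 27.95
edges [(60, 37, [45, 112, 92]), (138, 38, [115, 114, 119]), (169, 119, [210, 212, 207]), (186, 35, [187, 189, 184]), (191, 36, [216, 218, 212]), (222, 122, [123, 120, 125]), (257, 79, [182, 183, 179]), (264, 39, [212, 214, 210]), (294, 61, [166, 167, 167])]
```

>>> {"api": "jog_arm", "payload": {"motion": [[-0.05,0,0,0,0],[-0.05,0,0,0,0],[-0.03,0,0,0,0],[0,0,0,0,0]]}}

```text
clock: 28.4
position: [0.5836, -0.0236, 0.1041]
tool_rot: [-3.136, -0.002, 0.203]
force: [3.2, 0.8, -3.7]
grip_width: 0.0076
finger_force: 28.3
```

```bash
python3 - <<'E'
from tilt import *
jig(); f=prof("tf.pkl",295,301)
E
```

```text
jig x' 35.8 y' 0.1 z 104.1 rot [-3.136e+00 -2.000e-03  2.030e-01] F [ 3.2  0.8 -3.7] t 28.4
edges [(61, 43, [45, 110, 91]), (133, 39, [115, 114, 119]), (167, 118, [210, 212, 208]), (185, 38, [186, 188, 184]), (190, 39, [216, 218, 213]), (217, 122, [123, 120, 125]), (252, 73, [182, 183, 179]), (261, 36, [212, 214, 209]), (294, 61, [166, 167, 167])]
```

>>> {"api": "jog_arm", "payload": {"motion": [[-0.12,0,0.03,0,0],[-0.13,0,0.06,0,0],[-0.13,0,0.07,0,0],[-0.12,0,0.08,0,0],[0,0,0,0,0]]}}

```text
clock: 28.95
position: [0.5682, -0.0267, 0.0965]
tool_rot: [-3.136, -0.001, 0.203]
force: [3.0, 1.0, -4.1]
grip_width: 0.0077
finger_force: 26.6
```

```bash
python3 - <<'E'
from tilt import *
jig(); f=prof("tg.pkl",295,301)
E
```

```text
jig x' 51.5 y' 0.0 z 96.5 rot [-3.136e+00 -1.000e-03  2.030e-01] F [ 3.   1.  -4.1] t 28.95
edges [(60, 42, [44, 108, 89]), (107, 42, [113, 112, 117]), (140, 112, [209, 209, 206]), (160, 43, [178, 180, 176]), (165, 51, [214, 215, 211]), (194, 120, [126, 123, 128]), (234, 75, [178, 180, 175]), (243, 35, [212, 213, 208]), (294, 67, [164, 165, 165])]
```

>>> {"api": "jog_arm", "payload": {"motion": [[-0.11,0,0.11,0,0],[-0.11,0,0.11,0,0],[-0.1,0,0.11,0,0],[-0.1,0,0.12,0,0],[-0.09,0,0.13,0,0],[0,0,0,0,0]]}}

```text
clock: 29.6
position: [0.5531, -0.0298, 0.0788]
tool_rot: [-3.136, -0.001, 0.203]
force: [2.1, 0.1, -3.5]
grip_width: 0.0075
finger_force: 25.8
```

```bash
python3 - <<'E'
from tilt import *
print(fit(pickle.load(open("tg.pkl","rb")),dict(end_t=140.5,bar_t=161,eye_t=243.5)))
jig(); f=prof("th.pkl",295,301)
E
```

```text
(np.float64(32.89797917660962), np.float64(-1.696904104162609), array([ 0.5, -0.7,  0.2]))
jig x' 66.9 y' -0.0 z 78.8 rot [-3.136e+00 -1.000e-03  2.030e-01] F [ 2.1  0.1 -3.5] t 29.6
edges [(75, 32, [109, 109, 114]), (109, 52, [205, 203, 204]), (133, 38, [194, 192, 193]), (136, 33, [205, 204, 205]), (172, 72, [155, 151, 157]), (219, 71, [175, 177, 172]), (227, 38, [211, 213, 208]), (294, 72, [160, 161, 161])]
```

>>> {"api": "jog_arm", "payload": {"motion": [[-0.09,0,0.13,0,0],[-0.08,0,0.14,0,0],[-0.07,0,0.14,0,0],[-0.04,0,0.12,0,0],[-0.02,0,0.08,0,0],[0,0,0,0,0]]}}

```text
clock: 30.25
position: [0.5442, -0.0315, 0.0606]
tool_rot: [-3.136, -0.0, 0.203]
force: [0.1, -1.0, -1.1]
grip_width: 0.0076
finger_force: 25.8
```

```bash
python3 - <<'E'
from tilt import *
print(fit(pickle.load(open("th.pkl","rb")),dict(end_t=109.5,bar_t=133.5,eye_t=227.5)))
jig(); f=prof("ti.pkl",295,301)
E
```

```text
(np.float64(20.879250515469522), np.float64(-0.8746415189540997), array([ 0.3, -0.4,  0.1]))
jig x' 75.9 y' -0.1 z 60.6 rot [-3.136 -0.     0.203] F [ 0.1 -1.  -1.1] t 30.25
edges [(51, 46, [155, 153, 159]), (55, 61, [111, 112, 115]), (62, 29, [168, 166, 170]), (204, 25, [119, 116, 121]), (212, 73, [175, 177, 172]), (220, 54, [210, 212, 208]), (294, 67, [159, 160, 160])]
```

```bash
python3 - <<'E'
from tilt import *
f=pickle.load(open("ti.pkl","rb"))
for c0,c1 in((270,276),(278,284),(286,290),(346,350),(352,358)):
    g=cv2.GaussianBlur(f["pixels"].astype(np.float32),(3,3),0)[:,c0:c1].mean(1); d=np.abs(np.diff(g,axis=0)).sum(1); p=find_peaks(d,height=12)[0]
    print(c0,[(int(i),int(d[i]),g[i+3].astype(int).tolist()) for i in p if 30<i<300])
E
```

```text
270 [(51, 48, [159, 156, 163]), (64, 49, [123, 121, 127]), (67, 17, [112, 112, 116]), (84, 149, [218, 221, 215]), (208, 24, [192, 194, 190])]
278 [(51, 49, [161, 159, 166]), (61, 66, [113, 112, 117]), (84, 145, [216, 218, 214])]
286 [(51, 48, [161, 158, 165]), (58, 73, [111, 111, 115]), (84, 145, [216, 218, 213]), (113, 67, [197, 199, 195]), (115, 53, [202, 204, 199]), (158, 50, [169, 170, 169]), (220, 20, [212, 214, 209])]
346 [(42, 23, [65, 142, 119]), (44, 15, [60, 122, 103]), (46, 32, [56, 108, 91]), (51, 30, [110, 111, 115]), (69, 15, [137, 135, 141]), (73, 17, [153, 150, 156]), (84, 69, [206, 206, 206]), (113, 47, [193, 193, 191]), (115, 35, [196, 196, 195]), (158, 58, [160, 159, 160]), (212, 17, [189, 191, 186]), (220, 28, [209, 211, 206])]
352 [(51, 39, [136, 134, 140]), (55, 31, [111, 111, 116]), (84, 143, [216, 218, 214])]
```

```bash
python3 - <<'E'
from tilt import *
f=pickle.load(open("ti.pkl","rb"))
r=fit(f,dict(end_t=84.5,bar_t=113.5,eye_t=220.5)); print(r); pts(r[0],r[1])
# pin geometry in view and hole
S=np.array([.6186,-.0163]);X=np.array([-.9795,-.2016]);
print(proj(f,[[*(S+.134*X),.044],[*(S+.031*X),.062]]).round(0))
E
```

```text
(np.float64(7.507154776244129), np.float64(-3.8153736757250254), array([ 0.1, -0.2,  0.1]))
end_t 98.6 22.7; end_b 97.8 28.7; bar_t 86.7 21.2; bar_b 85.9 27.1; eye_t 39.1 14.9; eye_b 38.3 20.8; hole_b -70.8 6.5; hend_b -90.6 3.9; 
[[321. 386.]
 [322. 217.]]
```

>>> {"api": "jog_arm", "payload": {"motion": [[0.1,0,0,0,0],[0.15,0,0,0,0],[0.13,0,0,0,0],[0.06,0,0,0,0],[0,0,0,0,0]]}}

```text
clock: 30.8
position: [0.558, -0.0287, 0.061]
tool_rot: [-3.136, -0.001, 0.203]
force: [0.3, -0.5, -2.6]
grip_width: 0.0071
finger_force: 25.7
```

```bash
cat >> tilt.py <<'E'
def edges(save_as):
    f=snap("wrist"); pickle.dump(f,open(save_as,"wb")); b=cv2.GaussianBlur(f["pixels"].astype(np.float32),(3,3),0)
    for c0,c1 in((278,284),(286,290),(295,301),(345,350)):
        g=b[:,c0:c1].mean(1); d=np.abs(np.diff(g,axis=0)).sum(1); p=find_peaks(d,height=16)[0]
        print(c0,[(int(i),int(d[i])) for i in p if 30<i<300])
    return f
E
python3 - <<'E'
from tilt import *
jig(); edges("tj.pkl")
E
```

```text
jig x' 61.9 y' -0.1 z 61.0 rot [-3.136e+00 -1.000e-03  2.030e-01] F [ 0.3 -0.5 -2.6] t 30.8
278 [(62, 17), (65, 27), (84, 174)]
286 [(62, 37), (84, 175), (113, 73), (143, 33), (187, 29), (219, 20)]
295 [(57, 26), (60, 17), (84, 182), (187, 26), (219, 25), (294, 66)]
345 [(46, 37), (51, 17), (84, 169), (113, 60), (143, 23), (187, 45), (219, 40)]
```

>>> {"api": "jog_arm", "payload": {"motion": [[0,0,0.1,0,0],[-0.03,0,0.1,0,0],[-0.05,0,0.1,0,0],[-0.04,0,0.08,0,0],[0,0,0,0,0]]}}

```text
clock: 31.35
position: [0.5539, -0.0295, 0.0493]
tool_rot: [-3.136, -0.001, 0.203]
force: [-1.5, -0.7, -0.1]
grip_width: 0.0077
finger_force: 26.1
```

```bash
python3 - <<'E'
from tilt import *
jig(); edges("tk.pkl")
E
```

```text
jig x' 66.0 y' -0.1 z 49.3 rot [-3.136e+00 -1.000e-03  2.030e-01] F [-1.5 -0.7 -0.1] t 31.35
278 [(62, 42), (69, 158)]
286 [(59, 46), (69, 153), (101, 116), (136, 79), (182, 63), (212, 29), (215, 28)]
295 [(57, 38), (69, 154), (294, 62)]
345 [(41, 34), (46, 20), (69, 150), (136, 16), (183, 31), (212, 19), (215, 22)]
```

>>> {"api": "jog_arm", "payload": {"motion": [[-0.01,0,0.04,0,0],[0,0,0.04,0,0],[0,0,0,0,0]]}}

```text
clock: 31.7
position: [0.554, -0.0294, 0.0483]
tool_rot: [-3.135, -0.002, 0.203]
force: [-10.1, 1.9, 27.2]
grip_width: 0.0075
finger_force: 30.4
```

```bash
python3 - <<'E'
from tilt import *
jig(); f=edges("tl.pkl")
r=fit(pickle.load(open("tk.pkl","rb")),dict(end_t=69.5,bar_t=101.5,eye_t=215.5)); print(r); pts(r[0],r[1])
E
```

```text
jig x' 65.9 y' -0.2 z 48.3 rot [-3.135e+00 -2.000e-03  2.030e-01] F [-10.1   1.9  27.2] t 31.7
278 [(62, 24), (65, 22), (68, 180)]
286 [(59, 47), (68, 172), (101, 117), (136, 97), (183, 70), (212, 28), (215, 27)]
295 [(57, 38), (68, 177), (294, 62)]
345 [(41, 32), (46, 16), (68, 170), (183, 31), (215, 18)]
(np.float64(0.20357401938199307), np.float64(-3.988987259771731), array([-0.1,  0.1, -0. ]))
end_t 102.9 9.9; end_b 102.9 15.9; bar_t 90.9 9.8; bar_b 90.9 15.8; eye_t 42.9 9.7; eye_b 42.9 15.7; hole_b -67.1 15.3; hend_b -87.1 15.2;
```

Plate level (0.2°), and its underside height matches the seats. Release it and back off.

>>> {"api": "jog_arm", "payload": {"motion": [[0,0,-0.05,0,0],[0,0,0,0,0.15],[0,0,0,0,0.3],[0,0,0,0,0.4],[0,0,-0.3,0,0.4],[0,0,-0.8,0,0.4],[0,0,-1,0,0.4],[0,0,-1,0,0.4],[0,0,-0.5,0,0.4],[0,0,0,0,0.4],[0,0,0,0,0.4]]}}

```text
clock: 32.85
position: [0.5537, -0.0297, 0.1564]
tool_rot: [-3.136, -0.001, 0.203]
force: [0.3, -0.0, -0.6]
grip_width: 0.0337
finger_force: 0.0
```

```bash
python3 - <<'E'
from tilt import *
jig(); f=snap("wrist"); save(f["pixels"],"w8.png"); T=snap("top"); save(T["pixels"],"top8.png")
S=np.array([.6186,-.0163]);X=np.array([-.9795,-.2016])
hsv=cv2.cvtColor(f["pixels"],cv2.COLOR_RGB2HSV); m=((hsv[...,1]<30)&(hsv[...,2]>150))
px=proj(f,[[*(S+a*X),.038] for a in(.067,)])[0]; m=comp(m,px)
print("plate rect at z.038",rect(f,m,.038),"expected centre",S+.059*X+0*X)
print("expected end/hole-end px",proj(f,[[*(S+a*X),.038] for a in(-.036,.154)]).round(0), "pin top px",proj(f,[[*(S+.134*X),.044]]).round(0))
g=cv2.GaussianBlur(f["pixels"].astype(np.float32),(3,3),0)
for c0 in(285,290,295,340,345):
    q=g[:,c0:c0+4].mean(1); d=np.abs(np.diff(q,axis=0)).sum(1); p=find_peaks(d,height=16)[0]; print(c0,[(int(i),int(d[i])) for i in p if 30<i<400])
E
```

```text
jig x' 66.3 y' 0.1 z 156.4 rot [-3.136e+00 -1.000e-03  2.030e-01] F [ 0.3 -0.  -0.6] t 32.85
plate rect at z.038 (array([ 0.55111389, -0.0276396 ]), [117.71299743652344, 211.20663452148438], np.float32(11.793598)) expected centre [ 0.5608095 -0.0281944]
expected end/hole-end px [[321.  94.]
 [321. 331.]] pin top px [[321. 314.]]
285 [(71, 30), (91, 101), (186, 109), (193, 133), (196, 37), (200, 49), (275, 31), (278, 74), (284, 133), (347, 46)]
290 [(67, 38), (91, 161), (280, 33), (284, 28), (330, 37), (347, 46)]
295 [(65, 31), (91, 167), (282, 56), (330, 118), (347, 46)]
340 [(76, 39), (91, 163), (250, 45), (330, 109), (347, 47)]
345 [(79, 21), (82, 33), (91, 165), (186, 23), (193, 32), (196, 21), (205, 45), (244, 23), (248, 32), (277, 99), (284, 91), (347, 47)]
```

```bash
python3 - <<'E'
from tilt import *
f=snap("wrist"); P=plane(f,[(318,91.5),(318,330.5)],.038); print(np.linalg.norm(P[0]-P[1]))
S=np.array([.6186,-.0163]);X=np.array([-.9795,-.2016])
print([(p[:2]-S)@X for p in P],"expect -.036,.154; if hole end 12mm up:",(plane(f,[(318,330.5)],.05)[0][:2]-S)@X)
q=proj(f,[[*(S+.134*X),.044]])[0]; x,y=q.round().astype(int)
c=f["pixels"][y-22:y+26:4,x-20:x+21:4].mean(2).astype(int); print(q,"\n",c)
s=bot.observe(); print(s["force"],s["finger_force"])
E
```

```text
0.19098983891178692
[np.float64(-0.036886441782222924), np.float64(0.1541093127620363)] expect -.036,.154; if hole end 12mm up: 0.14632079782247237
[320.45637063 313.6738865 ] 
 [[255 255 255 254 209 207 255 255 255 255 255]
 [255 255 255 255 255 255 255 255 255 255 255]
 [255 255 255 255 255 255 255 255 255 255 255]
 [255 255 255 255 188 191 172 255 255 255 255]
 [255 255 255 247 209 212 203 255 255 255 255]
 [255 255 229 254 233 255 215 241 255 255 255]
 [255 255 255 181 222 255 171 255 255 255 255]
 [255 255 255 255 255 255 255 255 255 255 255]
 [255 255 255 255 255 255 255 255 255 255 255]
 [255 255 255 255 255 255 255 255 255 255 255]
 [170 170 173 170 172 173 174 173 173 171 174]
 [173 169 176 172 173 177 176 173 173 173 175]]
[-0.3448348  -0.12231665 -0.22914405] 0.0
```

The plate's length reads 191.0 mm at seat height (nominal 190). Both ends are within 1 mm of nominal, and the pin shows inside the hole. Handing in.

```bash
python3 -c "
from workcell import bot
print(bot.job_done())"
```

```text
the job is handed in; nothing more can be done
None
```

The carrier is in the nest and the hold-down plate lies level on its seats, eye under the stud's head and hole over the pin; I let go and handed the job in at about 33 s, but no verdict came back and I did not re-measure the bystanders.

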